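# Wedge a junction box tight in its bench jig

### The job

Pick up the club hammer and tap the thick end of the loose yellow wedge sideways, along its slot in the wooden jig, until it stops advancing and the steel junction box is held tight. Touch the wedge only with the hammer, never with the gripper. Then lay the hammer down flat on the bench and let go.

Things in the scene. Friction and masses are not known exactly. Their poses are not given: they have to be found in the camera images.
- hammer: Club hammer, 0.5 kg, lying flat, centred 16 mm above its underside. Origin: on the underside below the grip place. Wooden handle along x, from -165 to +40 mm, 24 wide, 26 high (black end 30 x 32). Red head across at x = 55 mm: 30 wide in x, 32 high, flat 30 mm steel faces at y = +45 and -45; either may strike. At the start +x points away from the robot, within 25 deg.
- wedge: Yellow wooden wedge, 0.12 kg, 130 mm long in y, 40 high, loose on the jig's base. Origin: underside, mid-length, 22 mm from the straight +x side (towards the box). Flat butt to strike at y = -65 mm, x from -22 to 22; thin end at y = +65, x from 0 to 22. Slides along +y at about 1 N till it binds between box and slanted fence. A dark brown spare wedge lies on the bench: not needed.
- wedge_home (a point): Where the wedge's origin comes when tight (give or take 5 mm), on the jig's base, 38 mm above the bench. +y: drive direction, roughly to the robot's left; +x: to the box, away from the robot. Wedge starts 30 to 50 mm short (negative y). Jig: fixed plank, x -58 to 142 mm, y -85 to 95 from here; fences 38 mm high, the near one from y = -28 on; nothing stands above the plank before the butt.
- junction_box: Open galvanised steel junction box, 100 x 100 x 40 mm high, 0.3 kg, loose in the jig beside the wedge, with about 1 mm of play to a cleat on its far (+x) side and a stop on its +y side. Origin: centre of its underside, 72 mm in x and 20 mm in y from wedge_home when seated.
Mind the look-alikes: they are no part of the job. Of the things that look like the wedge, the smallest one is meant.

How it is judged:
On the way, in this order (a step that is already met when the one before it is completed fails the run):
1. the hammer is held clear of the bench in the gripper (height (world z) of hammer above 0.02 m and contact force between the fingers and hammer above 2 N), for 0.2 s.
2. the held hammer strikes or presses the wedge when it is home (y of wedge in the frame of wedge_home above -0.01 m and contact force between hammer and wedge above 2 N and contact force between the fingers and hammer above 2 N).
At the end, for the whole second after the job is handed in: Wedge at most 10 mm short of wedge_home along y and within 20 mm of it in plan; wedge and box flat on the jig's base (10 mm, 10 degrees), the box within 6 mm of its far cleat; hammer flat on the bench (origin below 12 mm, tilt under 10 degrees); hammer and wedge at rest (y of wedge in the frame of wedge_home above -0.01 m and horizontal distance between wedge and wedge_home below 0.02 m and angle between each of wedge, junction_box, hammer's own z axis and vertical below 0.17 rad and z of each of wedge, junction_box in the frame of wedge_home below 0.01 m and x of junction_box in the frame of wedge_home above 0.066 m and height (world z) of hammer between -0.01 and 0.012 m and linear speed of hammer below 0.03 m/s and linear speed of wedge below 0.02 m/s); the robot touches nothing.
It fails at once if the fingers push the wedge (contact force between the fingers and wedge above 1 N).
It also fails if it takes over 42 s, if anything falls off the work surface, if the arm or the gripper's body presses on something with over 40 N, if the wrist force passes 120 N, or if a joint passes its speed limit or range.

### The arm

A 6-joint arm with a two-finger parallel gripper is mounted at the origin on the work surface. World frame = base frame: x ahead of the robot, y to its left, z up, the work surface at z = 0. Lengths are in m, angles in rad, forces in N, time in s.
With the tool pointing down it reaches from about 0.275 to 0.875 m from the base axis. Payload 12.5 kg.
Tool frame: the origin (TCP) lies midway between the tips of the shut fingers; the grasp point (between the pads) lies 19 mm behind it; z points along the fingers, y is the direction in which the jaws open and shut (so a half turn about z gives the same grasp; the last joint's range is limited). The gripper opens to 85 mm and grips with 20 to 120 N. Pads are 22 mm wide; open, the fingers measure 114 mm over their backs; the gripper's body (76 mm by 85 mm) begins 54 mm behind the grasp point. The pads swing forward as they close: fully open they stand 13 mm farther back than shut.
Start: joints at [-1.426, 0.351, 1.652, -0, 1.139, -0.085], TCP at [0.125, -0.536, 0.231] pointing down, gripper open.
Joint ranges: [-2.75, 2.75], [-0.79, 2.1], [0.01, 2.65], [-1.57, 4.71], [0.07, 3.14], [-2.87, 2.87]. Speed limits (rad/s): [2.22, 2.22, 2.79, 3.14, 3.14, 3.14].

### API

Orientations are given as a 3x3 rotation matrix whose columns are the frame's x, y, z axes.
In Python, from rig import * gives the robot as it stands. The module is installed in compiled form; this text tells all that it offers.
- The arm moves only by the tool drive_tool, never from a script. Its argument "steps" is one flat list of numbers, 6 for each row, row after row: the shift along the tool's x, y, z in mm, then the turn, a rotation vector about the tool's x, y, z in rad. In form: [tx, ty, tz, wx, wy, wz, tx, ty, tz, wx, wy, wz, ...]. A call has 1 to 12 rows; each row shifts and turns the commanded pose from where the row before left it, along the tool's axes as they then stand; what a row does not reach is not made up. A row lasts 1/12 s, in which the tool goes at most 41.7 mm and 7.16 degrees, less where a joint would pass 70% of its speed; a pose out of reach is approached as far as the arm can. A call with a gripper value outside its range is refused whole. "jaw" is the finger opening in mm, from 0 to 85.4, set as the call begins (left out, the last holds). The fingers move at their own pace and stop on an object; the grip force is fixed at half the most. Time passes only in rows, so rows that do not move let the fingers close. It gives the time, the measured TCP pose, the force and the opening at its end, in the units of the state.
- read_state(): the state, without advancing time (a new reading comes with each control period).
- get_image(name): name is "side" or "top" or "wrist"; returns the picture (420x560x3 uint8, blue, green, red); there is no depth.
- camera_model(name): a dict with "vertical_fov" (degrees; the focal length in pixels is half the picture's height over the tangent of half this angle, whatever the lens; pixels are square), "cx", "cy" (the principal point, pixels), "rvec" (rotation vector, rad) and "tvec" (3), from world to camera coordinates, as OpenCV has them. Camera axes: x right, y down, z forward; pixel columns grow to the right and rows downward; lengths in m; the calibration is good to about 2 mm. The wrist camera is an equidistant fisheye: a pixel r from the principal point sees the ray r / f radians off the axis. A picture is of the moment at which its call begins: read the wrist's pose just before it. camera_model takes no time and is no camera call; for the wrist camera it gives the pose at the moment of the call.
- finish_job(): hands the job in, once; it reports no verdict.
The state is a dict: "time": time; "q": joint angles; "joint_velocities": joint speeds; "joint_torque": joint torques, N m; "tcp_pos": TCP position; "tool_rot": TCP orientation; "contact_force": force on the tool from outside, world axes, zero at the start; "wrist_torque": the same for the moment, N m; "grip_width": finger opening in m.
Only numpy, scipy, OpenCV 4.12 (cv2) and the standard library are available. Lean on these libraries where they do the work, as an engineer would, in place of code of your own. Each camera call takes 0.05 s, during which the arm holds its last target.

## Working session

There is one attempt and no reset: what is moved stays moved. The work goes in short steps, Python scripts to look and compute and a tool call to move; the robot and the scene stay as the last step left them, time stands still between calls to the robot, and variables do not carry over. Pictures are saved under pics/ and viewed, and the job is handed in when it is done.

Besides the shell and the picture viewer there is one more tool, called after "Request:" by a JSON object that holds its "fn" and its "kwargs". drive_tool: Moves the arm, as the interface text tells. Its arguments: {"type":"object","properties":{"steps":{"type":"array","items":{"type":"number"}},"jaw":{"type":"number"}},"required":["steps"]}

```bash
mkdir -p pics; cat > h.py <<'E'
from rig import *
import numpy as np, cv2
def cam(n):
    m=camera_model(n); R=cv2.Rodrigues(np.array(m["rvec"],float))[0]; t=np.array(m["tvec"],float).ravel()
    f=210/np.tan(np.radians(m["vertical_fov"])/2); return R,t,f,m["cx"],m["cy"]
def ray(n,u,v,c=None):
    R,t,f,cx,cy=c or cam(n); x,y=(u-cx)/f,(v-cy)/f
    if n=="wrist":
        r=np.hypot(x,y); d=np.array([np.sin(r)*x/max(r,1e-9),np.sin(r)*y/max(r,1e-9),np.cos(r)])
    else: d=np.array([x,y,1.])
    return -R.T@t, R.T@d
def onz(n,u,v,z,c=None):
    o,d=ray(n,u,v,c); return o+d*(z-o[2])/d[2]
def proj(n,p,c=None):
    R,t,f,cx,cy=c or cam(n); q=R@np.array(p)+t
    if n=="wrist":
        a=np.arctan2(np.hypot(q[0],q[1]),q[2]); h=np.hypot(q[0],q[1]); return cx+f*a*q[0]/h, cy+f*a*q[1]/h
    return cx+f*q[0]/q[2], cy+f*q[1]/q[2]
E
python3 - <<'E'
from h import *
for n in("side","top"):
    cv2.imwrite(f"pics/{n}0.png",get_image(n)); R,t,*r=cam(n); print(n,-R.T@t,R[2],r)
s=read_state();print(s)
E
```

```text
side [-0.04050396  0.5334307   0.85385264] [ 0.49339386 -0.43687543 -0.75213188] [np.float64(430.92615615226987), 269.0512360855587, 204.6533907157909]
top [0.36806055 0.05719564 1.02915754] [ 0.10263639  0.00926063 -0.99467583] [np.float64(447.6669950359598), 273.40292950731674, 206.9873030946684]
{'time': 0.1, 'q': array([-1.42559969e+00,  3.51151530e-01,  1.65233659e+00,  4.55771814e-06,
        1.13910275e+00, -8.46213704e-02]), 'joint_velocities': array([ 0.00018708, -0.00204814, -0.00299757,  0.0002934 , -0.00154721,
       -0.00168169]), 'joint_torque': array([ 1.93404820e-03, -5.06828678e+01, -2.91876197e+01, -3.16449211e-05,
        2.67464151e-03, -1.08605639e-05]), 'tcp_pos': array([ 0.12526308, -0.53525127,  0.23083808]), 'tool_rot': array([[ 9.73708309e-01,  2.27798394e-01, -1.40332481e-04],
       [ 2.27798420e-01, -9.73707812e-01,  9.88308631e-04],
       [ 8.84922864e-05, -9.94291844e-04, -9.99999502e-01]]), 'contact_force': array([-0.15527463, -0.30155544,  0.87835968]), 'wrist_torque': array([-0.07056624, -0.00905078, -0.02607677]), 'grip_width': 0.08562604524814377}
```

View pics/side0.png

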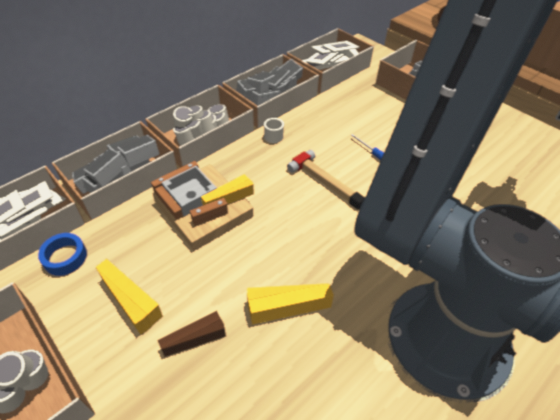

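View pics/top0.png

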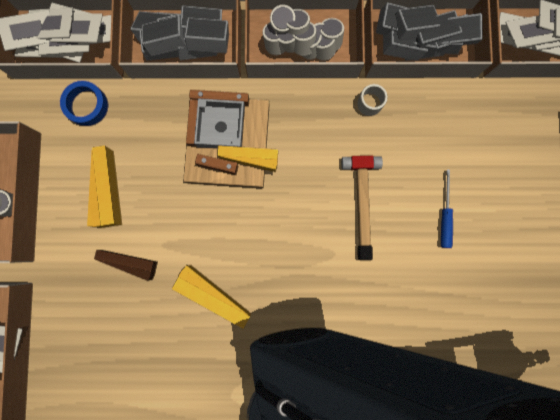

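```bash
python3 - <<'E'
import cv2
im=cv2.imread("pics/top0.png")
cv2.imwrite("pics/topc1.png",cv2.resize(im[80:200,170:290],None,fx=5,fy=5,interpolation=cv2.INTER_CUBIC))
cv2.imwrite("pics/topc2.png",cv2.resize(im[145:265,310:430],None,fx=5,fy=5,interpolation=cv2.INTER_CUBIC))
im=cv2.imread("pics/side0.png")
cv2.imwrite("pics/sidec1.png",cv2.resize(im[150:250,145:265],None,fx=5,fy=5,interpolation=cv2.INTER_CUBIC))
E
```

```text
(no output)
```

View pics/topc1.png

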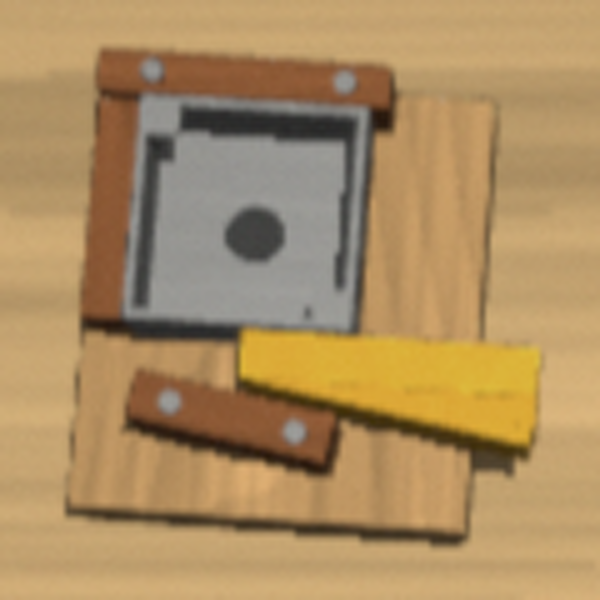

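View pics/topc2.png

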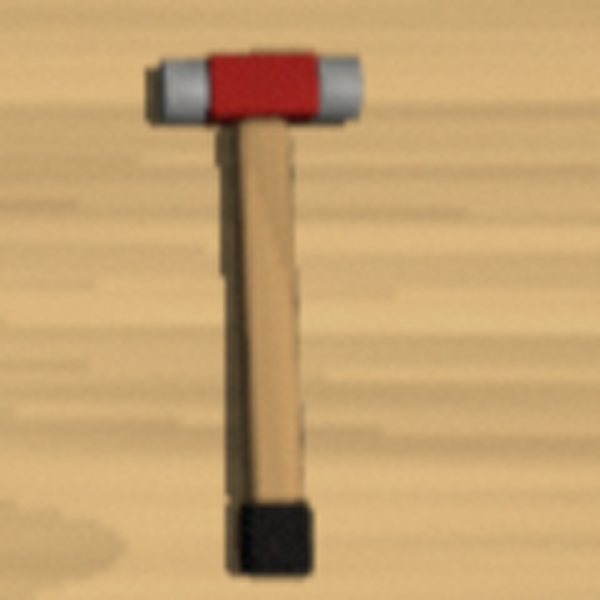

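View pics/sidec1.png

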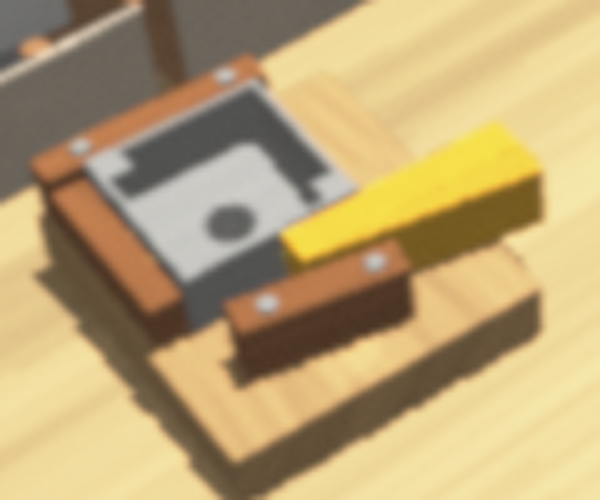

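```bash
python3 - <<'E'
from h import *
def T(x,y,z,o=(170,80)): p=onz("top",o[0]+(x-.0)/5,o[1]+y/5,z); return p
np.set_printoptions(precision=4,suppress=True)
W={k:T(*v,.078) for k,v in dict(tf=(240,330),tn=(240,380),bf=(541,348),bn=(528,443)).items()}
for k,v in W.items(): print(k,v)
print("len far",np.linalg.norm(W['tf']-W['bf']),"butt",np.linalg.norm(W['bf']-W['bn']),"thin",np.linalg.norm(W['tf']-W['tn']))
P={k:T(*v,.038) for k,v in dict(fr=(497,98),nl=(68,513),nr=(467,537)).items()}
for k,v in P.items(): print(k,v)
print(np.linalg.norm(P['fr']-P['nr']),np.linalg.norm(P['nl']-P['nr']))
ey=(P['nl']-P['nr']);ey/=np.linalg.norm(ey); ex=(P['fr']-P['nr']);ex/=np.linalg.norm(ex)
print("ey ang",np.degrees(np.arctan2(ey[1],ey[0])),"ex ang",np.degrees(np.arctan2(ex[1],ex[0])))
a=(np.arctan2(ey[1],ey[0])-np.pi/2+np.arctan2(ex[1],ex[0]))/2
ex=np.array([np.cos(a),np.sin(a),0]);ey=np.array([-ex[1],ex[0],0])
h=np.mean([P['nr']+58*ex/1e3+85e-3*ey, P['nl']+58e-3*ex-95e-3*ey, P['fr']-142e-3*ex+85e-3*ey],0)
print("yaw",np.degrees(a),"home",h)
for k,v in W.items(): print(k,(v-h)@ex,(v-h)@ey)
B={k:T(*v,.078) for k,v in dict(a=(140,95),b=(372,107),c=(124,322),d=(355,331)).items()}
for k,v in B.items(): print(k,(v-h)@ex,(v-h)@ey)
# side check
S={k:onz("side",145+v[0]/5,150+v[1]/5,v[2]) for k,v in dict(tn=(290,236,.078),bf=(498,122,.078),bn=(542,168,.078),nl=(238,462,.038),nr=(541,290,.038)).items()}
for k,v in S.items(): print("side",k,v,(v-h)@ex,(v-h)@ey)
# hammer
o=(310,145)
H={k:T(*v,o) for k,v in dict(hl=(163,92,.016),hr=(362,88,.016),butt=(275,573,.032),bf=(277,502,.029),hc=(262,120,.029), redc=(264,85,.032)).items()}
for k,v in H.items(): print(k,v)
im=cv2.imread("pics/top0.png");hsv=cv2.cvtColor(im,cv2.COLOR_BGR2HSV)
m=((hsv[...,0]<8)|(hsv[...,0]>172))&(hsv[...,1]>160)&(hsv[...,2]>80);m[:140]=0;m[180:]=0;m[:,:320]=0;m[:,400:]=0
ys,xs=np.nonzero(m);print("red",len(xs),xs.mean(),ys.mean(),xs.min(),xs.max(),ys.min(),ys.max(), onz("top",xs.mean(),ys.mean(),.032))
E
```

```text
tf [0.5992 0.1864 0.078 ]
tn [0.5771 0.1861 0.078 ]
bf [0.5911 0.0558 0.078 ]
bn [0.5494 0.0614 0.078 ]
len far 0.13081960213574337 butt 0.04208373898633553 thin 0.022067297841844257
fr [0.7168 0.0759 0.038 ]
nl [0.5253 0.2679 0.038 ]
nr [0.5144 0.0888 0.038 ]
0.2028041625344984 0.17937870323396493
ey ang 86.5179898813143 ex ang -3.6715574943046874
yaw -3.5767838064951882 home [0.5784 0.1697 0.038 ]
tf 0.019707081915429317 0.017959721046864004
tn -0.002295897419573467 0.01627611348448354
bf 0.01979197317046699 -0.11285985354512512
bn -0.02218579733932484 -0.10987524802726047
a 0.12186378371781473 0.06983485648586686
b 0.12260653283380449 -0.03223368994129385
c 0.02014360561222392 0.0685606983741165
d 0.022330514714443316 -0.031901600301647244
side tn [0.5928 0.1871 0.078 ] 0.013288882558939737 0.018294324753661283
side bf [0.5866 0.0616 0.078 ] 0.014953777278245243 -0.10741975719682306
side bn [0.5468 0.0657 0.078 ] -0.025021491382466707 -0.10572441145590483
side nl [0.5251 0.2712 0.038 ] -0.0594664261639419 0.09796510710822853
side nr [0.5126 0.0966 0.038 ] -0.06108741625257164 -0.07704432979506802
hl [ 0.5732 -0.0921  0.016 ]
hr [ 0.575  -0.1833  0.016 ]
butt [ 0.3542 -0.136   0.032 ]
bf [ 0.3855 -0.138   0.029 ]
hc [ 0.5577 -0.1347  0.029 ]
redc [ 0.5732 -0.1353  0.032 ]
red 261 361.8965517241379 161.7088122605364 352 373 156 168 [ 0.5738 -0.1333  0.032 ]
```

Candidates: the yellow wedge in the jig at top px (248,157) is the smallest and is the only one in the slot. The yellow wedges at (103,187) and (210,295) are larger, loose on the bench. The brown spare is at (126,264) and the hammer at (362,205), with a screwdriver at (447,210). The crop confirms the jig wedge measures 130 x 44 mm. It starts about 46 mm short of home, and home is about (0.578, 0.170), yaw -3.6°.

Request:
{"fn": "drive_tool", "kwargs": {"steps": [0,0,0,0,0,0.111,0,0,0,0,0,0.111,28,-28,5,0,0,0,28,-28,5,0,0,0,28,-28,5,0,0,0,28,-28,5,0,0,0,28,-28,5,0,0,0,28,-28,5,0,0,0,28,-28,5,0,0,0,28,-28,5,0,0,0,28,-28,5,0,0,0,28,-28,5,0,0,0], "jaw": 85}}

```text
time: 1.1
tcp_pos: [0.4041, -0.2516, 0.181]
tool_rot: [[1.0, 0.008, -0.0], [0.008, -1.0, 0.0], [-0.0, -0.0, -1.0]]
contact_force: [0.0, -0.4, 0.6]
grip_width: 0.0852
```

Request:
{"fn": "drive_tool", "kwargs": {"steps": [28,-28,5,0,0,0,28,-28,5,0,0,0,28,-28,5,0,0,0,28,-28,5,0,0,0,0,0,0,0,0,0,0,0,0,0,0,0]}}

```text
time: 1.6
tcp_pos: [0.5147, -0.139, 0.1606]
tool_rot: [[1.0, 0.011, -0.001], [0.011, -1.0, 0.0], [-0.001, -0.0, -1.0]]
contact_force: [0.6, -0.2, -0.6]
grip_width: 0.0851
```

```bash
python3 - <<'E'
from h import *
c=cam("wrist"); im=get_image("wrist"); s=read_state(); print(s["tcp_pos"],s["time"])
for n,p in dict(org=(.5185,-.1365,.029),head=(.5735,-.1365,.032),butt=(.3535,-.136,.032),fl=(.5735,-.0915,.016),fr=(.5735,-.1815,.016)).items():
    u=proj("wrist",p,c); print(n,u); cv2.circle(im,(int(u[0]),int(u[1])),3,(255,0,255),-1)
cv2.imwrite("pics/w1.png",im)
E
```

```text
[ 0.51400205 -0.14007631  0.1608381 ] 1.65
org (np.float64(273.184604155826), np.float64(188.31920018546586))
head (np.float64(273.80424342933486), np.float64(125.89020275630791))
butt (np.float64(271.50841381160524), np.float64(335.21747018367563))
fl (np.float64(223.20997009312214), np.float64(124.3841281316129))
fr (np.float64(324.7789124557604), np.float64(125.4853433629984))
```

View pics/w1.png

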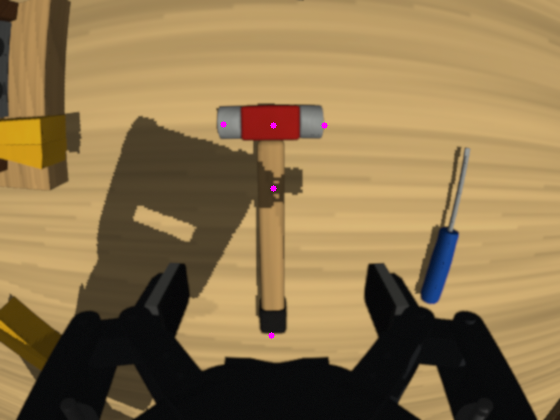

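Wrist view: head centre at (271,123) and handle end at (272,331), within 2-3 mm of the prediction. I'll shift +6 mm in x and -5 mm in y, then descend.

Request:
{"fn": "drive_tool", "kwargs": {"steps": [6,-5,30,0,0,0,0,0,35,0,0,0,0,0,35,0,0,0,0,0,30,0,0,0,0,0,15,0,0,0,0,0,0,0,0,0,0,0,0,0,0,0]}}

```text
time: 2.23
tcp_pos: [0.5195, -0.1363, 0.0164]
tool_rot: [[1.0, 0.006, -0.001], [0.006, -1.0, 0.0], [-0.001, -0.0, -1.0]]
contact_force: [0.6, -0.3, -0.3]
grip_width: 0.0851
```

Request:
{"fn": "drive_tool", "kwargs": {"steps": [0,-1,6,0,0,0,0,0,6,0,0,0,0,0,0,0,0,0]}}

```text
time: 2.48
tcp_pos: [0.5201, -0.1346, 0.0043]
tool_rot: [[1.0, 0.008, 0.0], [0.008, -1.0, -0.0], [0.0, 0.0, -1.0]]
contact_force: [-0.2, 0.5, -0.6]
grip_width: 0.0852
```

Request:
{"fn": "drive_tool", "kwargs": {"steps": [0,0,0,0,0,0,0,0,0,0,0,0,0,0,0,0,0,0,0,0,0,0,0,0,0,0,0,0,0,0,0,0,0,0,0,0,0,0,0,0,0,0,0,0,0,0,0,0], "jaw": 10}}

```text
time: 3.15
tcp_pos: [0.5204, -0.1345, 0.0047]
tool_rot: [[1.0, 0.008, 0.0], [0.008, -1.0, -0.0], [0.0, 0.0, -1.0]]
contact_force: [-0.8, 0.0, 5.6]
grip_width: 0.0229
```

Request:
{"fn": "drive_tool", "kwargs": {"steps": [0,0,-8,0,0,0,0,0,-15,0,0,0,0,0,-15,0,0,0,0,0,-10,0,0,0,0,0,0,0,0,0,0,0,0,0,0,0,0,0,0,0,0,0]}}

```text
time: 3.73
tcp_pos: [0.5197, -0.1342, 0.0516]
tool_rot: [[1.0, 0.008, -0.001], [0.008, -1.0, 0.0], [-0.001, -0.0, -1.0]]
contact_force: [-0.3, -0.5, -3.8]
grip_width: 0.0227
```

```bash
python3 - <<'E'
from h import *
cv2.imwrite("pics/w2.png",get_image("wrist")); cv2.imwrite("pics/s2.png",get_image("side")); 
s=read_state(); print(s["tcp_pos"],s["time"],s["contact_force"],s["wrist_torque"])
E
```

```text
[ 0.51965827 -0.13427741  0.05146797] 3.8333 [ 0.06422194 -0.49123883 -4.05046263] [0.02713227 0.08159456 0.02748995]
```

View pics/w2.png

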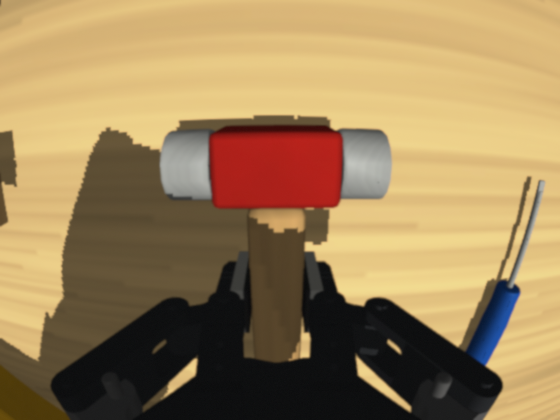

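View pics/s2.png

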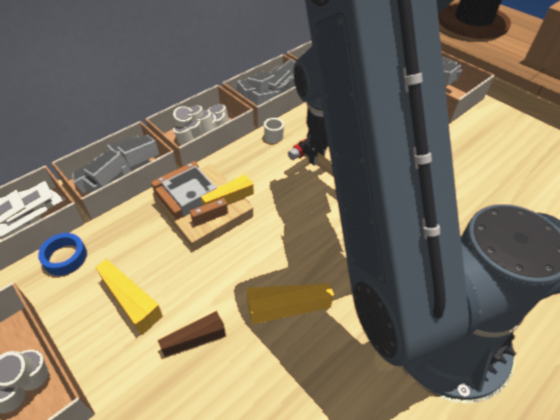

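Request:
{"fn": "drive_tool", "kwargs": {"steps": [0,0,0,0,0,0.07,-4,-32,0,0,0,0,-4,-33,0,0,0,0,-4,-33,0,0,0,0,-4,-33,0,0,0,0,0,0,0,0,0,0,0,0,0,0,0,0]}}

```text
time: 4.42
tcp_pos: [0.5119, -0.0013, 0.0518]
tool_rot: [[0.998, -0.059, -0.001], [-0.059, -0.998, 0.0], [-0.001, -0.0, -1.0]]
contact_force: [0.1, -0.2, -3.6]
grip_width: 0.023
```

```bash
python3 - <<'E'
from h import *
c=cam("wrist"); im=get_image("wrist"); cv2.imwrite("pics/w3.png",im)
s=read_state(); print(s["tcp_pos"],s["time"],s["tool_rot"][:,0])
p=s["tcp_pos"];X=s["tool_rot"][:,0];Y=s["tool_rot"][:,1]
for z in (.055,.0625,.07):
  for sg in(1,-1):
    q=p+.055*X+sg*.045*Y; q[2]=z; print(z,sg,proj("wrist",q,c))
im=get_image("top");cv2.imwrite("pics/t3.png",cv2.resize(im[60:210,170:330],None,fx=5,fy=4.8)[:600]);im=get_image("side")
cv2.imwrite("pics/s3.png",cv2.resize(im[120:240,140:300],None,fx=5,fy=5,interpolation=cv2.INTER_CUBIC))
E
```

```text
[ 0.51219112 -0.00239826  0.05189326] 4.4667 [ 9.98148910e-01 -6.08139402e-02 -6.46149461e-04]
0.055 1 (np.float64(377.9243213846629), np.float64(162.07651168128447))
0.055 -1 (np.float64(178.4277330086146), np.float64(161.47069884153973))
0.0625 1 (np.float64(383.0236179025918), np.float64(165.59217905499358))
0.0625 -1 (np.float64(173.483358604351), np.float64(164.96094997865293))
0.07 1 (np.float64(388.63086319671675), np.float64(169.4887405094435))
0.07 -1 (np.float64(168.04182489305765), np.float64(168.83138814760085))
```

View pics/w3.png

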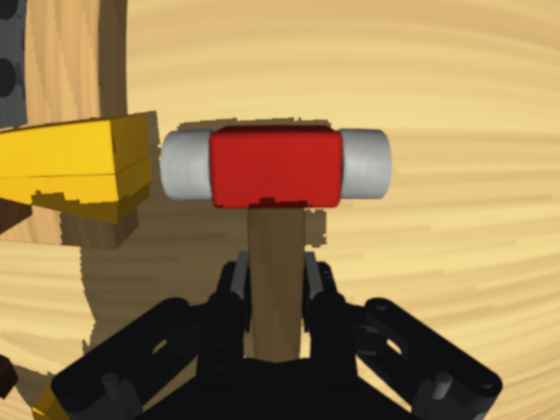

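View pics/s3.png

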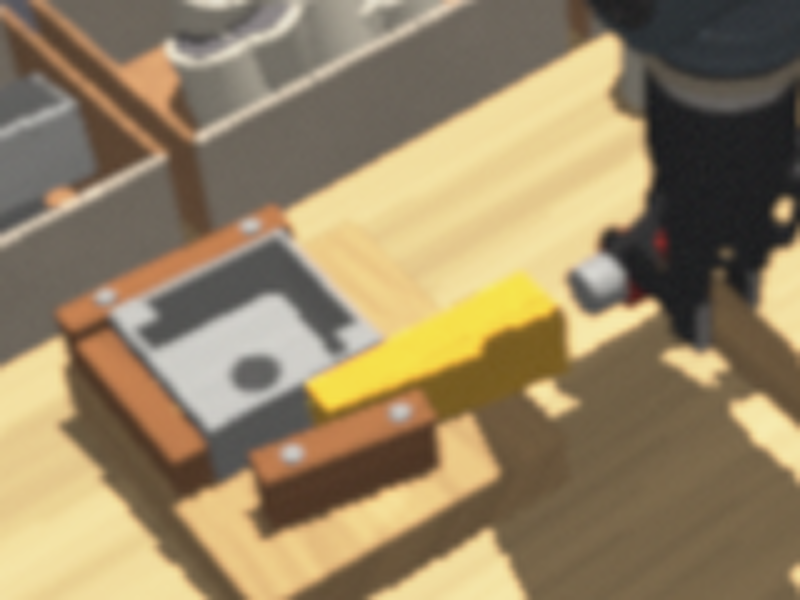

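View pics/t3.png

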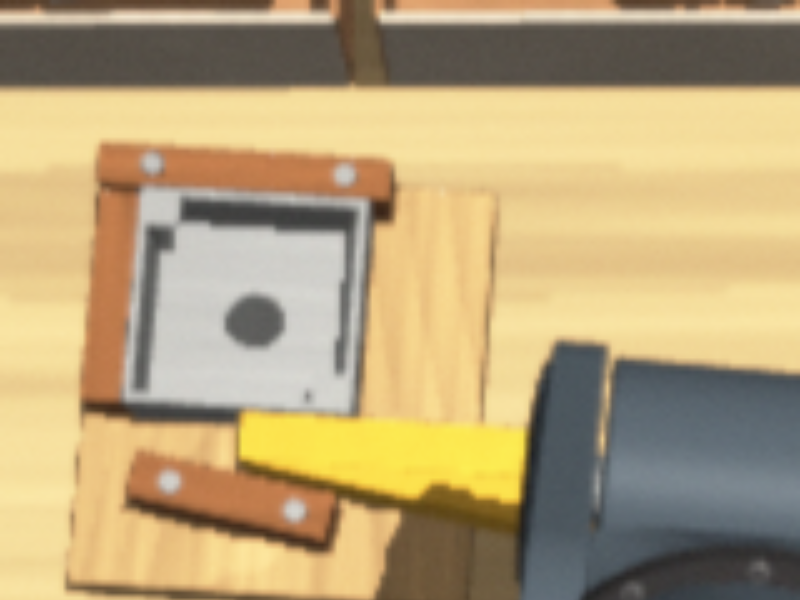

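```bash
python3 - <<'E'
from h import *
s=read_state();c=cam("wrist")
print([onz("wrist",u,v,z,c).round(4) for u,v,z in ((110,122,.078),(117,178,.078),(150,112,.038),(150,172,.038))])
h=np.array([.578,.17,.038]);a=np.radians(-3.6);ex=np.array([np.cos(a),np.sin(a),0]);ey=np.array([-ex[1],ex[0],0])
p=s["tcp_pos"]+.055*s["tool_rot"][:,0]-h; print("head in home",p@ex,p@ey,s["contact_force"])
for q in ((110,122,.078),(117,178,.078),(150,112,.038),(150,172,.038)):
    d=onz("wrist",*q,c)-h; print(d@ex,d@ey)
E
```

```text
[array([0.5929, 0.0563, 0.078 ]), array([0.5702, 0.0571, 0.078 ]), array([0.5942, 0.0547, 0.038 ]), array([0.5633, 0.0591, 0.038 ])]
head in home 0.00039889016483876183 -0.17721651290391804 [ 0.37830233 -0.78793465 -3.28233344]
0.02202390040031997 -0.11249266440977801
-0.0006990557399213419 -0.11320778013064739
0.02336516567571665 -0.11406634430007626
-0.00774000325769275 -0.11161879463893651
```

Head is centred on the butt (0.4 mm off laterally) with a gap of about 20 mm, and home is about 67 mm of travel away.

Request:
{"fn": "drive_tool", "kwargs": {"steps": [0,-8,0,0,0,0,0,-8,0,0,0,0,0,-5,0,0,0,0,0,-5,0,0,0,0,0,-5,0,0,0,0,0,-5,0,0,0,0,0,-5,0,0,0,0,0,-5,0,0,0,0,0,-4,0,0,0,0,0,0,0,0,0,0]}}

```text
time: 5.4
tcp_pos: [0.5155, 0.048, 0.0523]
tool_rot: [[0.998, -0.062, 0.0], [-0.062, -0.998, 0.0], [0.0, -0.0, -1.0]]
contact_force: [0.5, 0.7, -3.7]
grip_width: 0.0225
```

```bash
python3 - <<'E'
from h import *
s=read_state();print(s["tcp_pos"],s["contact_force"],s["wrist_torque"])
im=get_image("side");cv2.imwrite("pics/s4.png",cv2.resize(im[120:240,140:300],None,fx=5,fy=5,interpolation=cv2.INTER_CUBIC));cv2.imwrite("pics/w4.png",get_image("wrist"))
E
```

```text
[0.51552164 0.04797576 0.05232806] [ 0.45314622  0.7102321  -3.67008783] [ 0.02574724  0.14024711 -0.00857239]
```

View pics/s4.png

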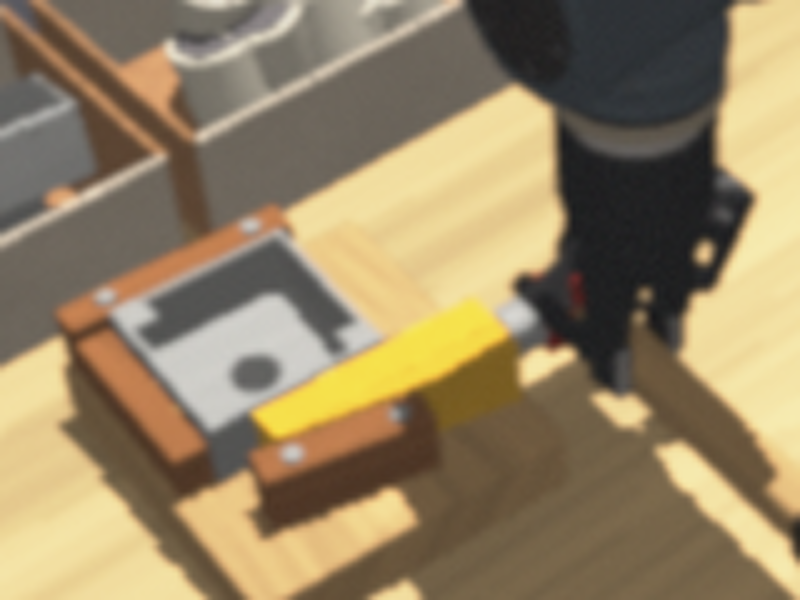

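View pics/w4.png

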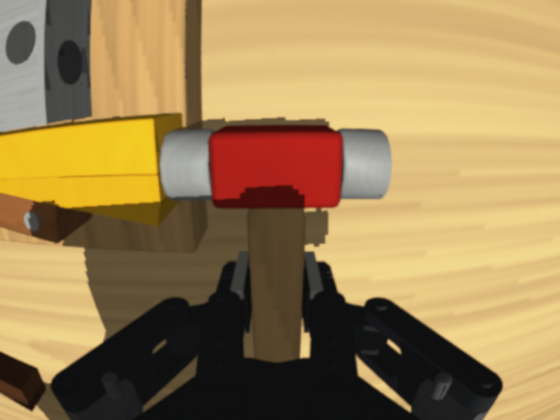

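The wedge is advancing squarely (thin end from side-crop (310,390) to (258,420)), now about 17 mm short.

Request:
{"fn": "drive_tool", "kwargs": {"steps": [0,-3,0,0,0,0,0,-3,0,0,0,0,0,-2,0,0,0,0,0,-2,0,0,0,0,0,-1.5,0,0,0,0,0,-1,0,0,0,0]}}

```text
time: 6.0
tcp_pos: [0.5166, 0.0597, 0.0524]
tool_rot: [[0.998, -0.062, 0.001], [-0.062, -0.998, -0.0], [0.001, 0.0, -1.0]]
contact_force: [3.0, -6.2, -3.3]
grip_width: 0.0226
```

Request:
{"fn": "drive_tool", "kwargs": {"steps": [0,-1,0,0,0,0,0,-1,0,0,0,0]}}

```text
time: 6.17
tcp_pos: [0.5169, 0.0614, 0.0525]
tool_rot: [[0.998, -0.063, 0.001], [-0.063, -0.998, -0.0], [0.001, 0.0, -1.0]]
contact_force: [2.7, -6.6, -4.8]
grip_width: 0.0227
```

Request:
{"fn": "drive_tool", "kwargs": {"steps": [0,-1,0,0,0,0,0,-1,0,0,0,0]}}

```text
time: 6.33
tcp_pos: [0.517, 0.0632, 0.0525]
tool_rot: [[0.998, -0.063, 0.001], [-0.063, -0.998, -0.0], [0.001, 0.0, -1.0]]
contact_force: [3.1, -9.7, -4.7]
grip_width: 0.0229
```

```bash
python3 - <<'E'
from h import *
s=read_state();print(s["tcp_pos"],s["contact_force"],s["wrist_torque"])
h=np.array([.578,.17,.038]);a=np.radians(-3.6);ex=np.array([np.cos(a),np.sin(a),0]);ey=np.array([-ex[1],ex[0],0])
p=s["tcp_pos"]+.055*s["tool_rot"][:,0]-h; print("head in home",p@ex,p@ey)
im=get_image("side");cv2.imwrite("pics/s5.png",cv2.resize(im[120:240,140:300],None,fx=5,fy=5,interpolation=cv2.INTER_CUBIC));cv2.imwrite("pics/w5.png",get_image("wrist"))
E
```

```text
[0.51703761 0.06323355 0.05246996] [ 3.11064291 -9.72453358 -4.68017874] [-1.55396832 -0.51184937 -0.8385978 ]
head in home 0.0008617885752400173 -0.11039411755162942
```

View pics/s5.png

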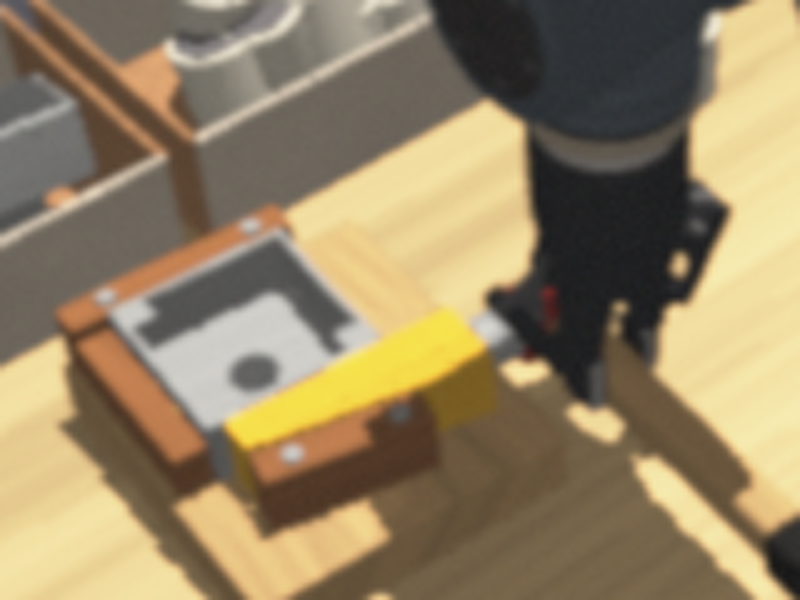

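View pics/w5.png

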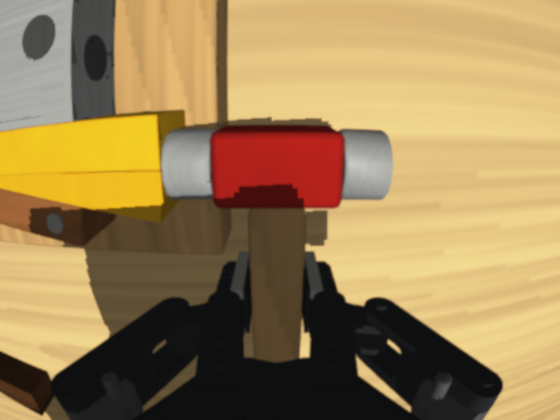

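Request:
{"fn": "drive_tool", "kwargs": {"steps": [0,-1,0,0,0,0,0,-1,0,0,0,0,0,0,0,0,0,0]}}

```text
time: 6.68
tcp_pos: [0.5175, 0.065, 0.0526]
tool_rot: [[0.998, -0.063, 0.002], [-0.063, -0.998, -0.001], [0.002, 0.001, -1.0]]
contact_force: [4.6, -11.1, -4.5]
grip_width: 0.0229
```

Request:
{"fn": "drive_tool", "kwargs": {"steps": [0,-1,0,0,0,0,0,-1,0,0,0,0,0,0,0,0,0,0]}}

```text
time: 6.93
tcp_pos: [0.5173, 0.0665, 0.0525]
tool_rot: [[0.998, -0.063, 0.001], [-0.063, -0.998, -0.001], [0.001, 0.001, -1.0]]
contact_force: [3.4, -14.6, -3.3]
grip_width: 0.023
```

```bash
python3 - <<'E'
from h import *
im=get_image("side");cv2.imwrite("pics/s6.png",cv2.resize(im[150:230,170:270],None,fx=8,fy=7.5,interpolation=cv2.INTER_CUBIC));cv2.imwrite("pics/w6.png",get_image("wrist"))
a=cv2.imread("pics/w5.png");b=cv2.imread("pics/w6.png")
cv2.imwrite("pics/w56.png",np.vstack([a[90:240],b[90:240]]))
E
```

```text
(no output)
```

View pics/w56.png

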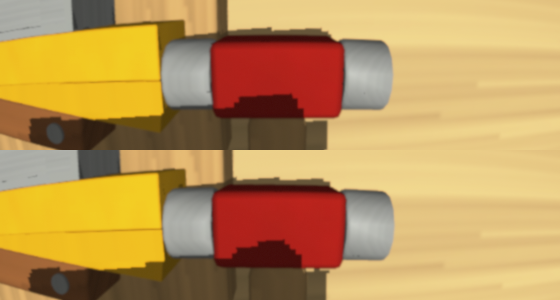

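View pics/s6.png

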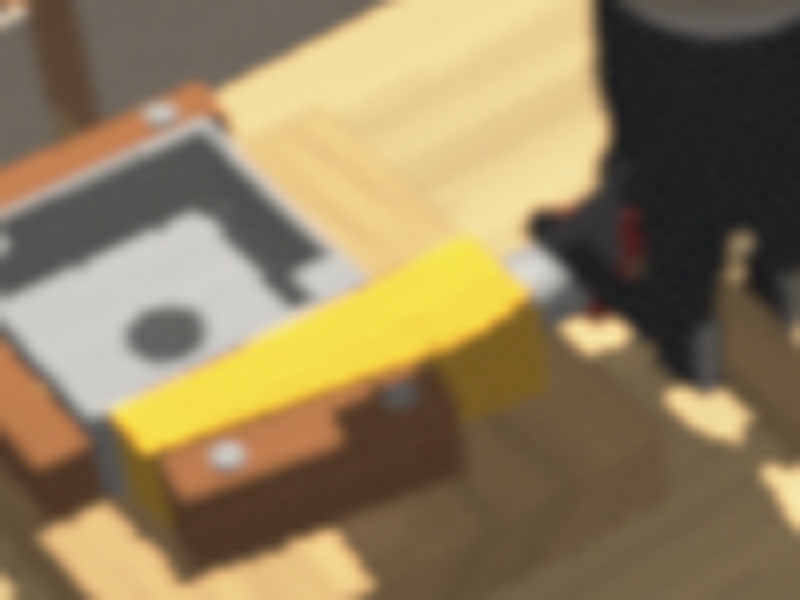

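Request:
{"fn": "drive_tool", "kwargs": {"steps": [0,-1,0,0,0,0,0,-1,0,0,0,0,0,-1,0,0,0,0,0,0,0,0,0,0]}}

```text
time: 7.37
tcp_pos: [0.5167, 0.0684, 0.0524]
tool_rot: [[0.998, -0.064, -0.001], [-0.064, -0.998, -0.003], [-0.001, 0.003, -1.0]]
contact_force: [-1.6, -25.5, -0.5]
grip_width: 0.0228
```

```bash
python3 - <<'E'
from h import *
im=get_image("side");cv2.imwrite("pics/s7.png",cv2.resize(im[150:230,170:270],None,fx=8,fy=7.5,interpolation=cv2.INTER_CUBIC));w=get_image("wrist");cv2.imwrite("pics/w7.png",w)
def yel(p): 
    h=cv2.cvtColor(p,cv2.COLOR_BGR2HSV); m=(abs(h[...,0].astype(int)-25)<5)&(h[...,1]>175)&(h[...,2]>160); m[:145]=0;m[220:]=0;m[:,:185]=0;m[:,250:]=0; ys,xs=np.nonzero(m); return xs.mean().round(2),ys.mean().round(2),xs.min(),len(xs)
print(yel(im)); 
def unc(p,s=None): return cv2.imread(p)
c5,c6=[cv2.imread(f"pics/s{i}.png") for i in (5,6)]
print(read_state()["wrist_torque"])
a=cv2.imread("pics/s6.png");b=cv2.imread("pics/s7.png");cv2.imwrite("pics/s67.png",np.vstack([a[180:480],b[180:480]]))
b=cv2.imread("pics/w6.png");cv2.imwrite("pics/w67.png",np.vstack([b[90:240],w[90:240]]))
E
```

```text
(np.float64(210.5), np.float64(197.19), np.int64(185), 369)
[-3.74733239  0.09636051 -1.14068881]
```

View pics/s67.png

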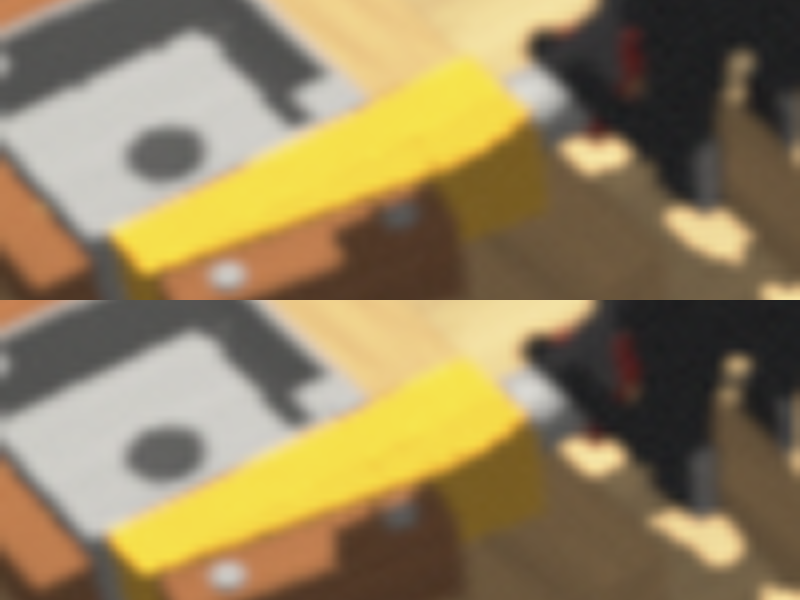

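View pics/w67.png

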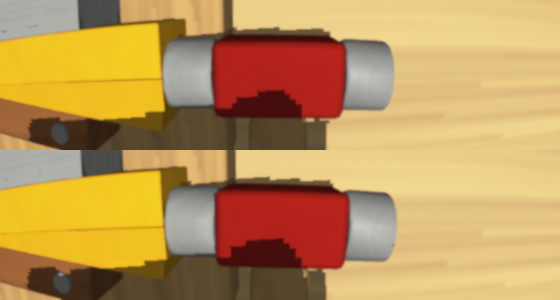

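Force rose from 14.6 to 25.5 N while the wedge moved less than 1 mm, so it has stopped. Backing off.

Request:
{"fn": "drive_tool", "kwargs": {"steps": [0,10,0,0,0,0,0,20,0,0,0,0,0,35,0,0,0,0,0,35,0,0,0,0,0,35,0,0,0,0,0,35,0,0,0,0,0,20,0,0,0,0,0,0,0,0,0,0,0,0,0,0,0,0]}}

```text
time: 8.22
tcp_pos: [0.5047, -0.1195, 0.0521]
tool_rot: [[0.998, -0.064, -0.001], [-0.064, -0.998, 0.001], [-0.001, -0.001, -1.0]]
contact_force: [-0.1, 0.9, -4.5]
grip_width: 0.023
```

```bash
python3 - <<'E'
from h import *
im=get_image("top");cv2.imwrite("pics/t8.png",cv2.resize(im[80:200,170:290],None,fx=5,fy=5,interpolation=cv2.INTER_CUBIC)); cv2.imwrite("pics/w8.png",get_image("wrist"))
E
```

```text
(no output)
```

View pics/t8.png

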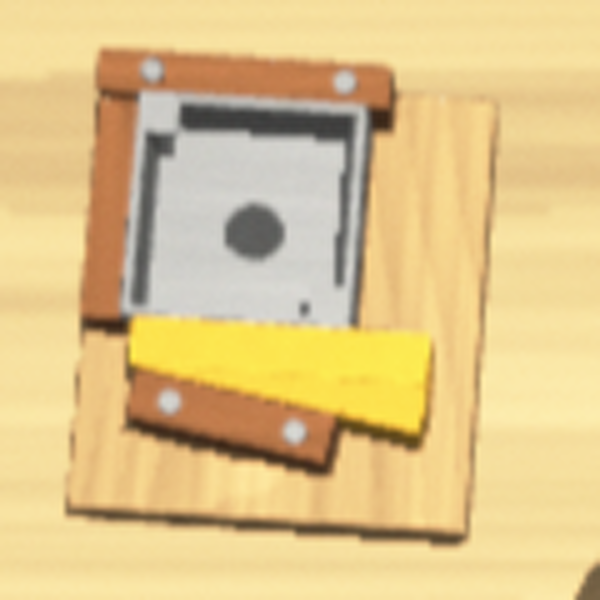

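View pics/w8.png

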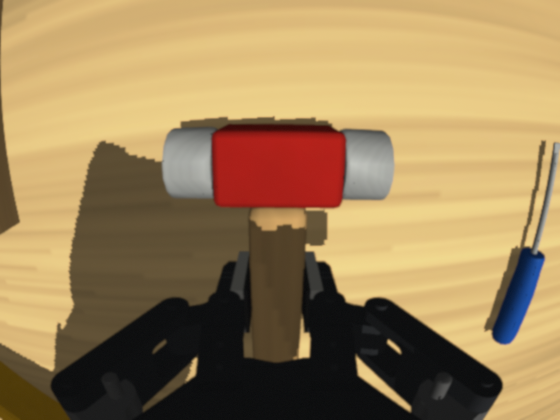

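Request:
{"fn": "drive_tool", "kwargs": {"steps": [0,0,15,0,0,0,0,0,15,0,0,0,0,0,8,0,0,0,0,0,4,0,0,0,0,0,2,0,0,0,0,0,1,0,0,0,0,0,0,0,0,0]}}

```text
time: 8.9
tcp_pos: [0.5054, -0.1188, 0.0076]
tool_rot: [[0.998, -0.062, 0.0], [-0.062, -0.998, -0.0], [0.0, 0.0, -1.0]]
contact_force: [-0.6, 0.7, -4.2]
grip_width: 0.0228
```

Request:
{"fn": "drive_tool", "kwargs": {"steps": [0,0,1,0,0,0,0,0,1,0,0,0,0,0,0,0,0,0]}}

```text
time: 9.15
tcp_pos: [0.5052, -0.119, 0.0054]
tool_rot: [[0.998, -0.062, 0.0], [-0.062, -0.998, -0.0], [0.0, 0.0, -1.0]]
contact_force: [0.2, 0.3, -4.1]
grip_width: 0.0226
```

Request:
{"fn": "drive_tool", "kwargs": {"steps": [0,0,0.5,0,0,0,0,0,0.5,0,0,0,0,0,0,0,0,0]}}

```text
time: 9.4
tcp_pos: [0.5052, -0.119, 0.0047]
tool_rot: [[0.998, -0.062, 0.0], [-0.062, -0.998, -0.0], [0.0, 0.0, -1.0]]
contact_force: [-2.0, 0.3, 3.5]
grip_width: 0.0229
```

Request:
{"fn": "drive_tool", "kwargs": {"steps": [0,0,0.5,0,0,0,0,0,0,0,0,0]}}

```text
time: 9.57
tcp_pos: [0.5053, -0.119, 0.0047]
tool_rot: [[0.998, -0.062, 0.0], [-0.062, -0.998, -0.0], [0.0, 0.0, -1.0]]
contact_force: [-5.4, 1.3, 12.9]
grip_width: 0.0229
```

Touched down at the same height as the grasp; releasing.

Request:
{"fn": "drive_tool", "kwargs": {"steps": [0,0,0,0,0,0,0,0,0,0,0,0,0,0,0,0,0,0,0,0,0,0,0,0,0,0,0,0,0,0,0,0,0,0,0,0,0,0,0,0,0,0,0,0,0,0,0,0], "jaw": 85}}

```text
time: 10.23
tcp_pos: [0.5051, -0.119, 0.0037]
tool_rot: [[0.998, -0.062, -0.0], [-0.062, -0.998, 0.0], [-0.0, -0.0, -1.0]]
contact_force: [-0.1, 0.3, 0.1]
grip_width: 0.0848
```

Request:
{"fn": "drive_tool", "kwargs": {"steps": [0,0,-10,0,0,0,0,0,-25,0,0,0,0,0,-40,0,0,0,0,0,-40,0,0,0,0,0,-40,0,0,0,0,0,0,0,0,0,0,0,0,0,0,0]}}

```text
time: 10.82
tcp_pos: [0.5061, -0.1192, 0.1616]
tool_rot: [[0.998, -0.062, 0.005], [-0.062, -0.998, -0.002], [0.005, 0.001, -1.0]]
contact_force: [-1.3, -0.3, -1.4]
grip_width: 0.085
```

```bash
python3 - <<'E'
from h import *
cv2.imwrite("pics/w9.png",get_image("wrist"));cv2.imwrite("pics/s9.png",get_image("side"));im=get_image("top");cv2.imwrite("pics/t9.png",im)
h=np.array([.5784,.1697,.038]);a=np.radians(-3.58);ex=np.array([np.cos(a),np.sin(a),0]);ey=np.array([-ex[1],ex[0],0])
t=cv2.imread("pics/t8.png")
for k,q in dict(tf=(130,316),bf=(432,334),bn=(422,436),boxfl=(140,91),boxfr=(372,103)).items():
    d=onz("top",170+q[0]/5,80+q[1]/5,.078)-h; print(k,(d@ex).round(4),(d@ey).round(4))
print(read_state()["contact_force"],read_state()["time"])
E
```

```text
tf 0.0229 0.0662
bf 0.023 -0.0653
bn -0.022 -0.0641
boxfl 0.1236 0.07
boxfr 0.1244 -0.0321
[ 0.1269903  -0.12491374  0.40723073] 10.9667
```

View pics/w9.png

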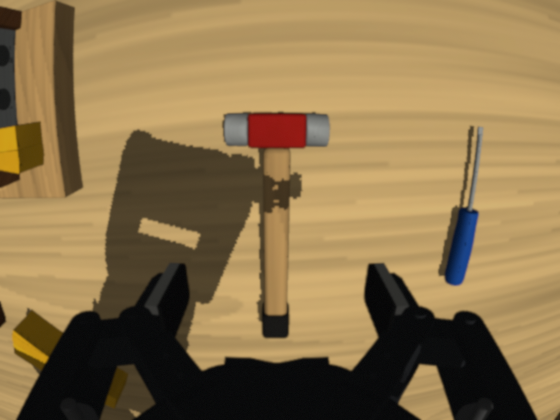

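View pics/s9.png

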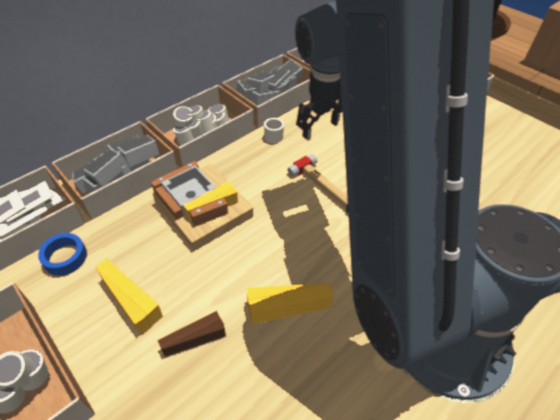

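The wedge sits at home (ends at +66 and -65 mm) and the box is against its cleat. The wrist view shows the hammer flat and free, with its head at (276,130) and handle end at (275,325).

```bash
python3 -c "
from rig import *
print(finish_job())"
```

```text
the job is handed in; nothing more can be done
None
```

The wedge is driven home and the box is held. The hammer lies flat on the bench, released, and the job was handed in at about 11 s of the 42 s allowed.

I gripped the hammer by its handle and pushed the smallest yellow wedge, the one in the jig, about 47 mm along its slot with one hammer face. This was a steady press rather than repeated taps. At the end the force rose from 15 to 25 N while the wedge moved less than 1 mm, so I took it as stopped.

Last checks:
- **Wedge:** within about 1 mm of home along the slot, with its straight side about 1 mm nearer the box than nominal.
- **Box:** its far edge is at 124 mm from home against 122 mm nominal, so it sits against the cleat within the 2 mm calibration error.
- **Hammer:** it touched down at the same tool height it was picked up from. The pictures show it flat and clear of the open gripper.

One small disagreement: TCP readings put the wedge about 2–4 mm past home, while the top camera puts it within 1 mm. The hammer turned slightly in the grip while pressing, which probably explains that. I checked that the wedge and box lie flat only by eye in the pictures.

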